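# Hang a phone carrier on the repair queue rail

## Robot

A 6-joint arm with a two-finger parallel gripper is mounted at the origin on the work surface. World frame = base frame: x ahead of the robot, y to its left, z up, the work surface at z = 0. Lengths are in mm, angles in rad, forces in N, time in s.
With the tool pointing down it reaches from about 350 to 775 mm from the base axis. Payload 7.3 kg.
Tool frame: the origin (TCP) lies on the centre line of the jaws, within the pads' length; the fingertips stand 17 mm ahead of it and the grasp point (between the pads) lies 2 mm behind it; y points along the fingers, z is the direction in which the jaws open and shut, and the axes are right-handed (so a half turn about y gives the same grasp; the last joint's range is limited). The gripper opens to 92 mm and grips with 3 to 60 N. Pads are 19 mm wide; open, the fingers measure 130 mm over their backs; the gripper's body (75 mm by 190 mm) begins 47 mm behind the grasp point.
Start: joints at [-1.406, 0.342, 1.524, -0, 1.275, -0.146], TCP at [160.578, -499.858, 243.741] pointing down, gripper open.
Joint ranges: [-2.53, 2.53], [-0.77, 2.02], [0.04, 2.7], [-1, 4.14], [0.28, 2.66], [-3.11, 3.11]. Speed limits (rad/s): [2.57, 2.57, 3.14, 3.14, 3.14, 3.14].

## Interface

Orientations are given as a unit quaternion [w, x, y, z].
In Python, from bench import manip, vision, search_frame gives the robot as it stands. The module is installed in compiled form; this text tells all that it offers.
- The arm moves only by the tool carry_out, never from a script. Its argument "deltas" is a list of rows, each a list of 7 numbers: the shift along the tool's x, y, z normalised to -1 to 1, where 1 is 50 cm, then the turn, a rotation vector about the tool's x, y, z normalised to -1 to 1, where 1 is 180 degrees, then the gripper command: -1 is fully open, 1 is shut, values between are in proportion. A call has 1 to 8 rows; each row is the pose to reach, as a shift and turn from the pose commanded when the call began, along the tool's axes at that moment, turning the shorter way round; what a row does not reach only later rows make up. A row lasts 1/8 s, in which the tool goes at most 62.5 mm and 10.7 degrees, less where a joint would pass 70% of its speed; a pose out of reach is approached as far as the arm can. A call with a number of a shift or a turn outside -1 to 1 is refused whole. A call with a gripper value outside its range is refused whole. The fingers move at their own pace and stop on an object; "squeeze" is the grip in N (left out, the last holds). Time passes only in rows, so rows that repeat a pose let the fingers close. It gives the time, the measured TCP pose, the force and the opening at its end, in the units of the state.
- manip.get_obs(): the state, without advancing time (a new reading comes with each control period).
- vision.snapshot(name): name is "scene" or "top" or "wrist"; returns a dict with "pixels" (480x640x3 uint8, blue, green, red), "z_map" (480x640 float32, mm along the optical axis (not along the pixel's ray), 0 where there is no reading), "mtx" (3x3 intrinsics, pixels), "T" (4x4, takes a point from camera to world coordinates); the wrist camera has in their place "tool_from_camera" (4x4, takes a point from camera to tool coordinates, whose origin is the TCP and whose axes are the tool frame's). Camera axes: x right, y up, looking along -z (the intrinsics and any distortion apply to the point x, -y, -z); pixel columns grow to the right and rows downward; lengths in mm; the calibration is good to about 2 mm. The wrist camera is an equidistant fisheye: a pixel r from the principal point sees the ray r / f radians off the axis. A picture is of the moment at which its call begins: read the wrist's pose just before it.
- manip.job_done(): hands the job in, once; it reports no verdict.
Trained networks look in a picture, given as the dict that the camera call returned (one of the last four; its "shot" number tells which), for a name from the list of things; names that differ only in an ending like _2 or _b are one class to them, and where a whole thing is asked for, a point or a joint stands for the part that bears it (a point fixed in the world has none). Each returns a list of dicts, best first, with "p" (0 to 1); they miss things now and then, are a little off and sometimes report something else, mostly with a low value. They report only what shows in the picture. A call takes as long as a camera call. They do not tell look-alikes from the thing itself.
- search_frame(picture, target): "rect" ([left, top, width, height] in pixels, round what is visible of it).
The state is a dict: "t": time; "qpos": joint angles; "dq": joint speeds; "joint_torque": joint torques, N m; "position": TCP position; "eef_rot": TCP orientation; "ft_force": force on the tool from outside, world axes, zero at the start; "moment": the same for the moment, N m; "opening": opening from 0.0 (shut) to 1.0 (fully open).
Only numpy, scipy, OpenCV 4.12 (cv2) and the standard library are available. Lean on these libraries where they do the work, as an engineer would, in place of code of your own. Each camera call takes 0.05 s, during which the arm holds its last target.

## Task

Pick up the loaded phone carrier by its blue grip tab and hang its two rollers on the open upper end of the sloped queue rail, above the orange check pawl, setting it down lightly by feel. Keeping the rollers down on the rail, ease it down the slope through the sprung pawl, let go of it just beyond so that it rolls to the stop by itself, and see that it has come to rest there. Never force the rail, and leave the other things on the bench alone.

Things in the scene. Friction and masses are not known exactly. Their poses are not given: they have to be found in the camera images.
- stand: Fixed aluminium stand on a dark foot plate carrying the sloped queue rail. Origin on the bench under the rail's line, z up, +y down the slope, -x the open side from which carriers are hung. The rail (flat bar on edge, 6 mm thick, 16 mm high) lies in the plane x = 0. Posts stand 56 mm and more behind it (+x). Only the stand is measured, not the hand-set slope of the rail.
- rail_pivot (a point): Low pivot of the rail, on its top (running) edge, 178 mm above the bench; same axes as the stand. From here the edge rises towards -y for 400 mm to its open end. Slope is set by hand and NOT measured: anything from 4 to 9 degrees; find it by feel or by eye. From 245 mm up-slope down to the stop an anti-jump bar (5 mm round) runs 33 to 38 mm above the edge.
- load_ground (a point): Point on the bench straight below the best place for the carrier's roller middle when it is set down on the open upper end (348 mm up-slope of the pivot; 332 to 365 will do, further down the pawl is in the way). The running edge is 202 to 233 mm above this point, depending on the unknown slope. Same axes as the stand.
- stop_ground (a point): Point on the bench below the carrier's roller middle when it stands against the red buffer of the end stop (42 mm up-slope of the pivot). Same axes as the stand.
- pawl (a joint): Orange one-way check pawl behind the rail, nose 275 mm up-slope of the pivot. 0: nose up (sprung); about 0.25 rad when a roller's nut going down-slope pushes it under. Clicks up after each of the two rollers and bars the way back; the carrier is through when its middle is under 238 mm up-slope (let go at about 225). Takes about 3 to 6 N along the rail; does not yield to the carrier's weight.
- carrier_center (a point): Carrier, 246 mm high, 0.3 kg: black bin 50 x 164 x 34 mm (x, y, z), phone on edge in it (top at 75 mm), steel hook plate on its -x side, blue grip tab on top. Point: in the plate's middle plane, 123 mm above the underside; x towards the rollers, z up. Tab: 8 mm thick (x), 34 wide (y), 74 to 122 mm above this point; keep fingertips over 80 mm above it to clear the anti-jump bar.
- carrier_axle (a point): Middle between the two white roller axles (at y = -30, +30 mm), 14.5 mm in +x and 51 mm above carrier_center; rides 12 mm above the rail's edge (rim radius 17; V-groove guides 6 mm either side). On the rail its +x is the stand's +x, +y down-slope. The hook is open to +x: it goes over the rail from -x, phone under the bar (70 mm free between phone and bar when seated), then down.
- drive_center (a point): Bystander: silver external drive 78 x 112 x 14 mm, its centre.
- cleaner_center (a point): Bystander: clear bottle with blue cap, 52 mm diameter, 120 mm high, its centre.
- driver_grip (a point): Bystander: screwdriver with red handle, 150 mm long, lying; the middle of its handle.
Not all that is in view belongs to the job. There is more than one size of the part that bears carrier_center; the job needs the largest.

How it is judged (in metres and radians):
On the way, in this order (a step that is already met when the one before it is completed fails the run):
1. the held carrier's rollers bear lightly (1 to 15 N) on the rail's open upper end, above the pawl (contact force between the fingers and carrier above 1 N and contact force between carrier and stand between 1 and 15 N and y of carrier_axle in the frame of stand between -0.18 and -0.133 m and x of carrier_axle in the frame of stand between -0.006 and 0.006 m), for 0.3 s.
2. the held carrier's second roller pushes the pawl down as it goes through (contact force between the fingers and carrier above 1 N and value of joint pawl above 0.12 rad and y of carrier_axle in the frame of stand above -0.09 m), for 0.05 s.
3. still held, the carrier is through the pawl, which is up again, and its rollers bear lightly (0.5 to 15 N) on the rail (contact force between the fingers and carrier above 0.5 N and contact force between carrier and stand between 0.5 and 15 N and value of joint pawl below 0.05 rad and y of carrier_axle in the frame of stand between -0.055 and 0.03 m), for 0.1 s.
4. the carrier is let go on the rail's upper half, the pawl up behind it (contact force between the fingers and carrier below 0.1 N and value of joint pawl below 0.05 rad and contact force between carrier and stand above 0.3 N and y of carrier_axle in the frame of stand between -0.055 and 0.06 m), for 0.04 s.
At the end, for the whole second after the job is handed in: The carrier hangs free by both rollers on the rail, at rest (under 20 mm/s) against the stop (its middle within about 10 mm of the stop position), upright to 0.25 rad, with the pawl up (y of carrier_axle in the frame of stand between 0.138 and 0.16 m and x of carrier_axle in the frame of stand between -0.008 and 0.008 m and height (world z) of carrier_axle above 0.185 m and angle between carrier_axle's own z axis and vertical below 0.25 rad and contact force between carrier and stand above 1 N and value of joint pawl below 0.05 rad and linear speed of carrier below 0.02 m/s); the robot touches nothing.
It fails at once if the held carrier is pressed on the rail, the pawl or the stand with more than 20 N (contact force between carrier and stand above 20 N and contact force between the fingers and carrier above 0.5 N).
It fails at once if the gripper or arm pushes on the stand or rail with more than 10 N (contact force between the arm and stand above 10 N).
It fails at once if the carrier is tipped by more than 0.6 rad (angle between carrier_axle's own z axis and vertical above 0.6 rad).
It fails at once if a bystander is moved by more than 20 mm (distance of any of drive_center, cleaner_center, driver_grip from where it was at the start of the episode above 0.02 m).
It also fails if it takes over 64 s, if anything falls off the work surface, if the arm or the gripper's body presses on something with over 40 N, if the wrist force passes 120 N, or if a joint passes its speed limit or range.

## Working session

There is one attempt and no reset: what is moved stays moved. The work goes in short steps, Python scripts to look and compute and a tool call to move; the robot and the scene stay as the last step left them, time stands still between calls to the robot, and variables do not carry over. Pictures are saved under pics/ and viewed, and the job is handed in when it is done.

Besides the shell and the picture viewer there is one more tool, called as name([rows], argument=value, ...), one row to a line, values as JSON. carry_out: Moves the arm, as the interface text tells. Scaled input: -1 to 1 covers 50 cm each way for a shift and 180 degrees each way for a turn. Its arguments: {"type":"object","properties":{"deltas":{"type":"array"},"squeeze":{"type":"number"}},"required":["deltas"]}

```bash
mkdir -p pics; cat > h.py <<'E'
import numpy as np, cv2
from bench import manip, vision, search_frame
from scipy.spatial.transform import Rotation as R
def save(n,im): cv2.imwrite(f'pics/{n}.png',im)
def px2w(s,u,v,z=None):
    K=s['mtx'];
    if z is None: z=s['z_map'][int(v),int(u)]
    x=(u-K[0,2])/K[0,0]*z; y=(v-K[1,2])/K[1,1]*z
    return (s['T']@np.array([x,-y,-z,1]))[:3]
def cloud(s):
    K=s['mtx'];z=s['z_map'];v,u=np.mgrid[:480,:640]
    P=np.stack([(u-K[0,2])/K[0,0]*z,-(v-K[1,2])/K[1,1]*z,-z,np.ones_like(z)],-1)
    W=(P@s['T'].T)[...,:3]; W[z<=0]=np.nan; return W
E
python3 - <<'E'
from h import *
o=manip.get_obs();print(o)
for n in('scene','top'):
    s=vision.snapshot(n);save(n+'1',s['pixels']);print(n,s['mtx'].tolist(),s['T'].round(3).tolist(),s.keys())
    np.save(n+'1.npy',s,allow_pickle=True)
    for t in('stand','carrier_center','pawl','drive_center','cleaner_center','driver_grip','carrier_axle'):
        print(t,search_frame(s,t))
E
```

```text
{'t': 0.0, 'qpos': array([-1.40600457e+00,  3.42754735e-01,  1.52503429e+00, -5.04258542e-06,
        1.27539103e+00, -1.45959344e-01]), 'dq': array([-0.0011526 , -0.00018081, -0.00106076,  0.00057282,  0.00018327,
        0.00065132]), 'joint_torque': array([-2.58668239e-03, -4.31252074e+01, -2.44219744e+01,  7.16147362e-02,
        5.62680303e-02, -1.35671116e-04]), 'position': array([ 160.50727275, -499.45626478,  243.0222995 ]), 'eef_rot': array([ 0.10941907, -0.10943305,  0.6991495 , -0.69802712]), 'ft_force': array([ 0.23366487, -0.84830411,  0.45686488]), 'moment': array([-0.0140109 ,  0.00821695,  0.01084536]), 'opening': 0.9984530516952124}
scene [[545.5245209478768, 0.0, 314.8084735075141], [0.0, 545.5245209478768, 241.59643116594142], [0.0, 0.0, 1.0]] [[0.853, -0.399, 0.337, 844.887], [0.522, 0.667, -0.531, -686.996], [-0.012, 0.629, 0.777, 1022.189], [0.0, 0.0, 0.0, 1.0]] dict_keys(['pixels', 'z_map', 'mtx', 'T', 'shot'])
stand [{'rect': [375.5, 145.6, 107.8, 238.7], 'p': 0.83}, {'rect': [264.7, 443.9, 83.6, 25.0], 'p': 0.34}]
carrier_center [{'rect': [247.6, 251.1, 81.4,
[... 785 characters left out ...]
p', 'mtx', 'T', 'shot'])
stand [{'rect': [174.0, 123.3, 172.8, 68.0], 'p': 0.87}]
carrier_center [{'rect': [250.3, 232.3, 41.3, 33.3], 'p': 0.85}, {'rect': [325.8, 227.3, 59.8, 40.5], 'p': 0.67}, {'rect': [367.1, 319.4, 25.9, 33.0], 'p': 0.61}]
pawl []
drive_center [{'rect': [167.1, 222.9, 45.8, 41.7], 'p': 0.89}, {'rect': [323.2, 221.7, 61.4, 42.7], 'p': 0.32}]
cleaner_center [{'rect': [412.9, 222.4, 26.6, 22.2], 'p': 0.61}]
driver_grip [{'rect': [409.0, 167.4, 43.2, 38.6], 'p': 0.8}, {'rect': [166.8, 219.2, 52.0, 45.5], 'p': 0.65}]
carrier_axle [{'rect': [366.8, 323.5, 27.2, 31.9], 'p': 0.87}, {'rect': [326.6, 220.8, 60.2, 43.8], 'p': 0.78}, {'rect': [174.3, 123.7, 171.4, 67.1], 'p': 0.5}]
```

View pics/scene1.png

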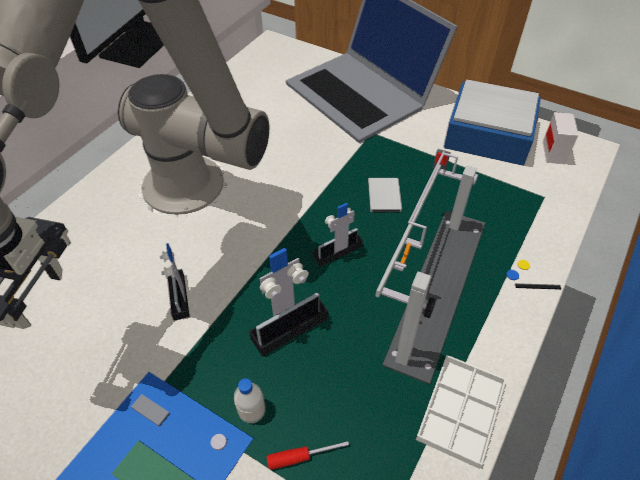

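View pics/top1.png

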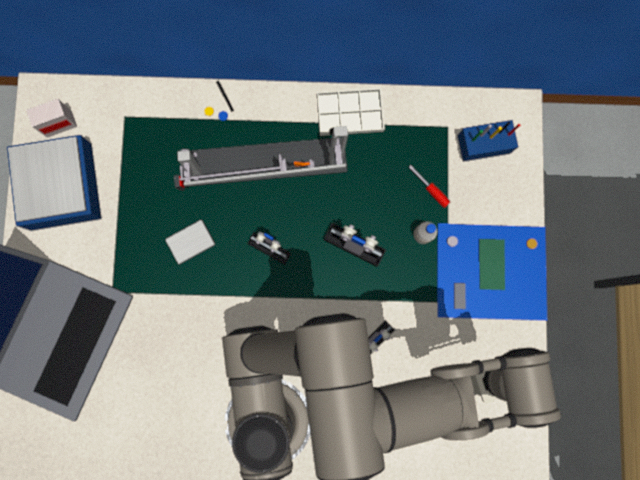

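```bash
python3 - <<'E'
import cv2
a=cv2.imread('pics/scene1.png')
cv2.imwrite('pics/c1.png',cv2.resize(a[190:380,140:370],None,fx=3,fy=3,interpolation=2)[:600])
cv2.imwrite('pics/c2.png',cv2.resize(a[130:400,350:500],None,fx=2.2,fy=2.2,interpolation=2))
a=cv2.imread('pics/top1.png')
cv2.imwrite('pics/c3.png',cv2.resize(a[110:360,150:470],None,fx=2.4,fy=2.4,interpolation=2))
E
```

```text
(no output)
```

View pics/c1.png

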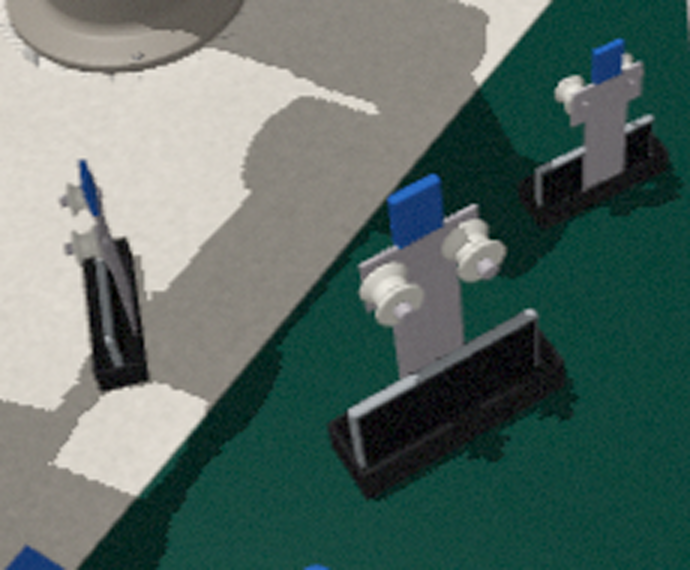

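View pics/c2.png

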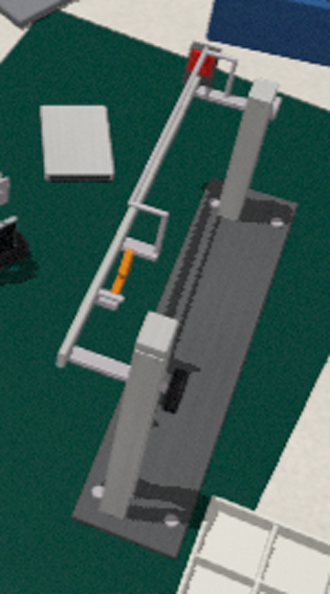

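View pics/c3.png

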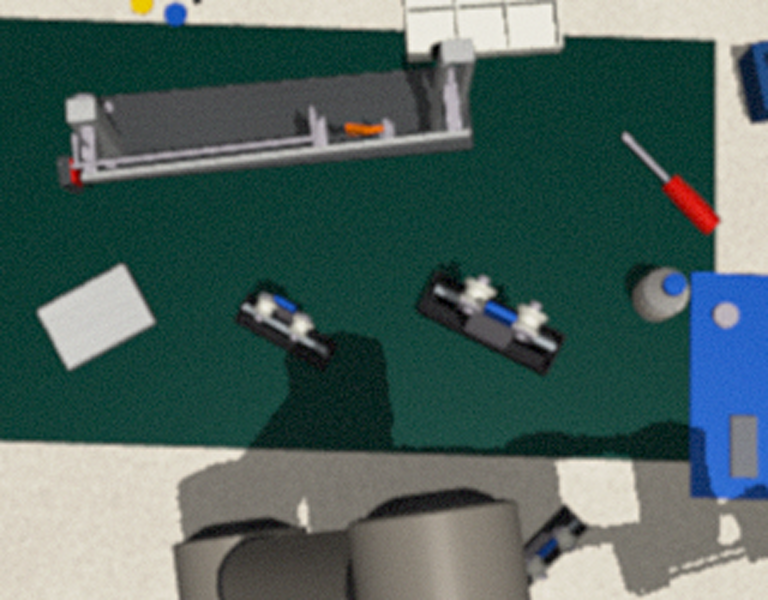

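The largest carrier is at scene (287,300), with the widest bin and a phone in it. The look-alikes at (338,232) and (172,282) are clearly smaller. Next I'll measure it and the rail from the depth maps.

```bash
python3 - <<'E'
from h import *
for n in('scene','top'):
    s=np.load(n+'1.npy',allow_pickle=True).item(); W=cloud(s); im=s['pixels'].astype(int)
    b,g,r=im[...,0],im[...,1],im[...,2]
    # region carrier
    x0,y0,x1,y1=(240,240,335,360) if n=='scene' else (320,215,395,270)
    m=np.zeros(b.shape,bool);m[y0:y1,x0:x1]=1
    blue=m&(b>110)&(r<90)&(b>g+40)
    P=W[blue];print(n,'tab',blue.sum(),np.nanmedian(P,0),np.nanmin(P,0),np.nanmax(P,0))
    hi=P[P[:,2]>np.nanmax(P[:,2])-8];print(' top of tab',hi.mean(0),len(hi))
    car=m&(W[...,2]>8)&(W[...,2]<260); P=W[car]
    for lo,h in((25,45),(60,85),(100,150),(150,200),(225,260)):
        q=P[(P[:,2]>lo)&(P[:,2]<h)]
        if len(q)>5:
            rect=cv2.minAreaRect(q[:,:2].astype(np.float32));print('  z',lo,h,len(q),rect, q.mean(0))
    # stand rail
    x0,y0,x1,y1=(370,140,480,310) if n=='scene' else (165,115,355,195)
    m=np.zeros(b.shape,bool);m[y0:y1,x0:x1]=1
    P=W[m&(W[...,2]>165)&(W[...,2]<300)]
    np.save(n+'_stand.npy',P); print('stand pts',len(P),P.min(0),P.max(0))
E
```

```text
scene tab 199 [ 463.630212   -216.43079592  234.7462869 ] [ 352.29699391 -230.00293011    1.3889262 ] [473.16582077 -43.15890207 249.05365413]
 top of tab [ 464.15697195 -213.74988358  245.28885843] 81
  z 25 45 815 ((480.669677734375, -153.17874145507812), (304.5891418457031, 113.1498794555664), 89.83467102050781) [ 481.95723595 -201.80837816   33.5546632 ]
  z 60 85 685 ((485.782470703125, -150.24026489257812), (280.5707702636719, 58.81804656982422), 86.09635162353516) [ 477.09453611 -221.56774967   71.85536778]
  z 100 150 227 ((461.1247863769531, -220.21229553222656), (67.46381378173828, 5.137913227081299), 65.30122375488281) [ 466.52056864 -208.32422051  122.46743408]
  z 150 200 924 ((478.44573974609375, -219.84988403320312), (93.30021667480469, 40.24948501586914), 63.54639434814453) [ 473.72683747 -219.36947595  181.34919759]
  z 225 260 185 ((464.2470703125, -213.2777099609375), (34.335906982421875, 9.306816101074219), 64.0241470336914) [ 465.04896423 -214.51369648  238.55637934]
stand pts 2666 [ 585.91513001 -181.66507708  165.1752514 ] [746.71591649 241.54202888 286.9295028
[... 414 characters left out ...]
6523438), (145.55718994140625, 26.128765106201172), 64.67302703857422) [ 475.93912068 -214.54916203   72.14578541]
  z 100 150 53 ((462.79132080078125, -208.11016845703125), (78.92494201660156, 2.1725471019744873), 65.12660217285156) [ 462.47639264 -209.46093491  126.82259129]
  z 150 200 346 ((476.25494384765625, -216.99935913085938), (92.2518539428711, 41.25184631347656), 64.71821594238281) [ 473.57620944 -215.01404343  181.522737  ]
  z 225 260 66 ((463.1708679199219, -210.62147521972656), (32.83805847167969, 8.675917625427246), 65.51654815673828) [ 462.5967626  -210.13513412  240.19067966]
stand pts 1830 [ 584.27418437 -177.26663734  165.06279161] [743.5730224  243.44315241 287.23886401]
```

```bash
python3 - <<'E'
from h import *
for n in('top','scene'):
    P=np.load(n+'_stand.npy')
    # bin along y: lowest-x points
    print(n)
    for y in range(-190,250,20):
        q=P[(P[:,1]>=y)&(P[:,1]<y+20)]
        if len(q)<3: continue
        xm=np.percentile(q[:,0],3); k=q[q[:,0]<xm+14]
        print(y,len(q),'xmin %.1f'%xm,'x %.1f..%.1f'%(k[:,0].min(),k[:,0].max()),'z max %.1f med %.1f min %.1f'%(k[:,2].max(),np.median(k[:,2]),k[:,2].min()))
    s=np.load(n+'1.npy',allow_pickle=True).item()
    W=cloud(s);x0,y0,x1,y1=(370,140,490,390) if n=='scene' else (165,115,355,195)
    m=np.zeros(W.shape[:2],bool);m[y0:y1,x0:x1]=1
    f=W[m&(W[...,2]>4)&(W[...,2]<14)];print('foot',len(f),cv2.minAreaRect(f[:,:2].astype(np.float32)))
E
```

```text
top
-190 70 xmin 647.7 x 645.8..654.0 z max 223.7 med 214.7 min 206.1
-170 287 xmin 645.7 x 643.8..659.6 z max 225.1 med 213.8 min 200.4
-150 153 xmin 642.1 x 640.2..649.7 z max 220.6 med 214.9 min 197.7
-130 32 xmin 638.9 x 638.5..648.1 z max 221.1 med 212.1 min 192.4
-110 60 xmin 637.0 x 636.7..650.9 z max 212.5 med 207.5 min 192.8
-90 64 xmin 635.6 x 633.8..649.4 z max 213.9 med 204.9 min 191.9
-70 68 xmin 632.8 x 630.7..641.9 z max 213.6 med 203.8 min 187.9
-50 31 xmin 629.3 x 628.6..638.4 z max 210.5 med 203.2 min 186.4
-30 127 xmin 627.4 x 627.0..640.9 z max 244.9 med 201.4 min 183.0
-10 49 xmin 624.5 x 623.2..635.0 z max 245.8 med 200.8 min 183.4
10 51 xmin 622.7 x 621.9..632.4 z max 242.6 med 199.8 min 182.3
30 49 xmin 619.5 x 618.4..629.9 z max 242.7 med 195.5 min 178.3
50 47 xmin 617.7 x 617.5..627.8 z max 238.6 med 195.0 min 176.5
70 49 xmin 614.8 x 614.6..625.4 z max 231.4 med 192.8 min 176.2
90 49 xmin 612.1 x 610.9..622.1 z max 234.9 med 191.3 min 174.3
110 49 xmin 609.2 x 609.0..619.9 z max 229.3 med 188.5 min 167.8
130 47 xmin 607.6 x 606.8..617.3 z max 226.6 med 186.
[... 1291 characters left out ...]
9.1 min 179.3
70 38 xmin 617.6 x 617.4..624.3 z max 235.1 med 196.1 min 178.1
90 38 xmin 614.8 x 614.6..622.2 z max 232.1 med 193.7 min 177.4
110 32 xmin 613.1 x 612.8..619.7 z max 231.4 med 190.9 min 174.9
130 35 xmin 610.5 x 610.4..617.5 z max 228.3 med 187.9 min 172.0
150 32 xmin 608.9 x 607.6..614.5 z max 225.0 med 187.2 min 168.1
170 30 xmin 605.4 x 604.7..612.1 z max 223.6 med 185.7 min 170.2
190 85 xmin 603.4 x 603.3..616.2 z max 221.1 med 181.5 min 166.3
210 513 xmin 589.5 x 585.9..603.4 z max 219.2 med 194.0 min 165.8
230 69 xmin 587.5 x 586.0..600.5 z max 208.2 med 206.9 min 172.1
foot 9795 ((658.2297973632812, 153.37564086914062), (323.21875, 750.946044921875), 27.657155990600586)
```

```bash
python3 - <<'E'
from h import *
for n in('top','scene'):
    P=np.load(n+'_stand.npy')
    # front edge line fit: iterative percentiles
    ys=[];xs=[];zs=[]
    for y in range(-150,195,12):
        q=P[(P[:,1]>=y)&(P[:,1]<y+12)]
        q=q[(q[:,2]<232-0.117*(y+160))]
        if len(q)<5: continue
        k=q[q[:,0]<np.percentile(q[:,0],3)+9]
        ys.append(y+6);xs.append(np.percentile(k[:,0],8));zs.append(np.percentile(k[:,2],93))
    ax=np.polyfit(ys,xs,1);az=np.polyfit(ys,zs,1)
    print(n,'front x',ax,'resid',np.std(np.polyval(ax,ys)-xs),'z',az,np.std(np.polyval(az,ys)-zs),'yaw',np.degrees(np.arctan(-ax[0])),'slope',np.degrees(np.arctan(-az[0]*np.cos(np.arctan(ax[0])))))
    d=P[:,0]-np.polyval(ax,P[:,1]); near=P[(abs(d-3)<6)]
    print(' end min y', np.sort(near[:,1])[:12])
    print(' max y low', np.sort(near[:,1])[-5:])
    s=np.load(n+'1.npy',allow_pickle=True).item();W=cloud(s);im=s['pixels'].astype(int)
    b,g,r=im[...,0],im[...,1],im[...,2]
    for nm,m in(('orange',(r>180)&(g>80)&(g<160)&(b<70)),('red',(r>130)&(g<50)&(b<60))):
        m=m&(W[...,2]>150)&(W[...,0]>560); q=W[m]; q=q[~np.isnan(q[:,0])]
        if len(q): print(nm,len(q),q.mean(0),q.min(0),q.max(0))
E
```

```text
top front x [-1.23849187e-01  6.25182497e+02] resid 0.3435086949715397 z [-1.08639367e-01  2.03185606e+02] 1.4060704165489204 yaw 7.060084846234194 slope 6.153611106420769
 end min y [-177.26663734 -176.74120908 -176.46578769 -174.91119584 -173.99597396
 -173.96800005 -173.81194101 -172.35072199 -171.88112134 -171.80398619
 -171.33774498 -170.00634669]
 max y low [239.93506065 240.00247751 241.63088848 242.63945469 243.03662766]
orange 29 [654.13744776 -69.5184282  209.99099679] [649.63960354 -85.90907136 199.06290849] [659.30732573 -51.65971207 226.46905364]
red 10 [596.31552575 225.99855114 202.0296377 ] [590.87784993 224.04643183 198.75386861] [601.69039233 227.18501444 206.29904225]
scene front x [-1.13536877e-01  6.27041327e+02] resid 0.6802338294895144 z [-1.09887161e-01  2.04226133e+02] 0.6444701246818799 yaw 6.47744610802698 slope 6.231195028310959
 end min y [-181.66507708 -180.21246266 -180.17018959 -179.68764534 -179.64999977
 -179.51116018 -179.39715049 -179.31199578 -179.16663949 -178.86198162
 -178.8120394  -178.78150322]
 max y low [238.2671693  239.47364807 240.28592631 241.2121622  241.54202888]
orange 57 [653.45455485 -69.59287586 213.21109454] [649.11247328 -88.77610009 202.56118165] [658.10125434 -54.36664518 225.20436098]
red 50 [600.25435271 223.16737052 195.50052418] [590.69461753 218.98826715 181.98468939] [612.5007013  228.90536161 209.54588358]
```

```bash
cat > mv.py <<'E'
import json,sys
from h import *
F='cmd.json'
def load():
    d=json.load(open(F)); return np.array(d['p']),R.from_matrix(d['R'])
def apply(row):   # update tracked commanded pose
    p,r=load(); row=np.array(row,float)
    p2=p+r.apply(row[:3]*500); r2=r*R.from_rotvec(row[3:6]*np.pi)
    json.dump({'p':p2.tolist(),'R':r2.as_matrix().tolist()},open(F,'w')); return p2,r2
def delta(pt,rt):
    p,r=load(); d=r.inv().apply(np.array(pt)-p)/500; w=(r.inv()*rt).as_rotvec()/np.pi
    return np.round(d,4),np.round(w,4)
def grasp_rot(yaw,tilt=0,flip=False):
    # carrier frame: x at yaw (deg), tilt: rotation about own x. tool z=carrier x, tool y=-carrier z, => tool x = y x z
    C=R.from_euler('z',yaw,degrees=True)*R.from_euler('x',tilt,degrees=True)
    z=np.array([1,0,0]);y=np.array([0,0,-1])
    if flip: z=-z
    x=np.cross(y,z); return C*R.from_matrix(np.stack([x,y,z],1))
def st(n=1):
    o=manip.get_obs(); p,r=load(); m=R.from_quat(o['eef_rot'],scalar_first=True)
    print('t %.3f pos %s F %s M %s op %.3f'%(o['t'],o['position'].round(2),o['ft_force'].round(2),o['moment'].round(2),o['opening']))
    print(' cmd-pos',(p-o['position']).round(2),'rot err deg',np.degrees((m.inv()*r).as_rotvec()).round(2),'q',o['qpos'].round(3)); return o
E
python3 - <<'E'
from mv import *
o=manip.get_obs()
r=R.from_quat(o['eef_rot'],scalar_first=True);print(r.as_matrix().round(3))
# snap to exact down
m=r.as_matrix();y=np.array([0,0,-1.]);z=m[:,2].copy();z[2]=0;z/=np.linalg.norm(z);x=np.cross(y,z)
json.dump({'p':[160.578,-499.858,243.741],'R':np.stack([x,y,z],1).tolist()},open(F,'w'))
for f in(0,1):
    t=grasp_rot(-25.3,0,f);print(f,delta([464,-212,300],t),delta([300,-420,330],t))
    print(t.as_matrix().round(2).tolist())
E
```

```text
[[-0.952  0.     0.306]
 [-0.306 -0.    -0.952]
 [ 0.    -1.     0.   ]]
0 (array([-0.7538, -0.1125, -0.3625]), array([-0.    , -0.2605, -0.    ])) (array([-0.3143, -0.1725, -0.0668]), array([-0.    , -0.2605, -0.    ]))
[[-0.43, 0.0, 0.9], [-0.9, 0.0, -0.43], [0.0, -1.0, -0.0]]
1 (array([-0.7538, -0.1125, -0.3625]), array([0.    , 0.7395, 0.    ])) (array([-0.3143, -0.1725, -0.0668]), array([0.    , 0.7395, 0.    ]))
[[0.43, 0.0, -0.9], [0.9, 0.0, 0.43], [0.0, -1.0, -0.0]]
```

carry_out([
  [-0.12, -0.12, -0.03, 0, -0.04, 0, -1],
  [-0.24, -0.2, -0.08, 0, -0.09, 0, -1],
  [-0.36, -0.2, -0.14, 0, -0.14, 0, -1],
  [-0.47, -0.2, -0.2, 0, -0.19, 0, -1],
  [-0.57, -0.18, -0.26, 0, -0.23, 0, -1],
  [-0.67, -0.15, -0.32, 0, -0.26, 0, -1],
  [-0.7538, -0.1125, -0.3625, 0, -0.2605, 0, -1],
  [-0.7538, -0.1125, -0.3625, 0, -0.2605, 0, -1],
])

```text
t: 1.8
position: [465.2, -209.2, 298.8]
eef_rot: [0.379, -0.38, 0.597, -0.596]
ft_force: [0.5, -0.8, -0.3]
opening: 1.002
```

```bash
python3 - <<'E'
from mv import *
apply([-0.7538,-0.1125,-0.3625,0,-0.2605,0]); o=st()
s=vision.snapshot('wrist');save('w1',s['pixels']);np.save('w1.npy',s,allow_pickle=True);print(s['mtx'],s['tool_from_camera'].round(3),search_frame(s,'carrier_center'))
st()
E
```

```text
t 1.800 pos [ 465.24 -209.22  298.81] F [ 0.46 -0.77 -0.29] M [-0.01 -0.13 -0.03] op 1.002
 cmd-pos [-1.25 -2.81  1.18] rot err deg [ 0.1   0.23 -0.04] q [-0.573  0.277  1.463  0.     1.403 -0.136]
[[371.64829954   0.         320.46000728]
 [  0.         371.64829954 243.02060541]
 [  0.           0.           1.        ]] [[ 1.00000e-03 -9.53000e-01 -3.03000e-01 -8.26600e+01]
 [ 0.00000e+00  3.03000e-01 -9.53000e-01 -1.41412e+02]
 [ 1.00000e+00  1.00000e-03  1.00000e-03 -3.34000e-01]
 [ 0.00000e+00  0.00000e+00  0.00000e+00  1.00000e+00]] [{'rect': [146.3, 293.4, 31.9, 32.3], 'p': 0.78}, {'rect': [311.5, 130.9, 56.9, 176.9], 'p': 0.66}, {'rect': [195.8, 0.0, 62.7, 80.3], 'p': 0.64}]
t 1.900 pos [ 464.52 -210.88  299.34] F [-0.21 -0.49 -0.61] M [-0.03 -0.04 -0.01] op 1.001
 cmd-pos [-0.53 -1.14  0.65] rot err deg [ 0.07  0.15 -0.  ] q [-0.576  0.277  1.462 -0.     1.404 -0.137]
```

View pics/w1.png

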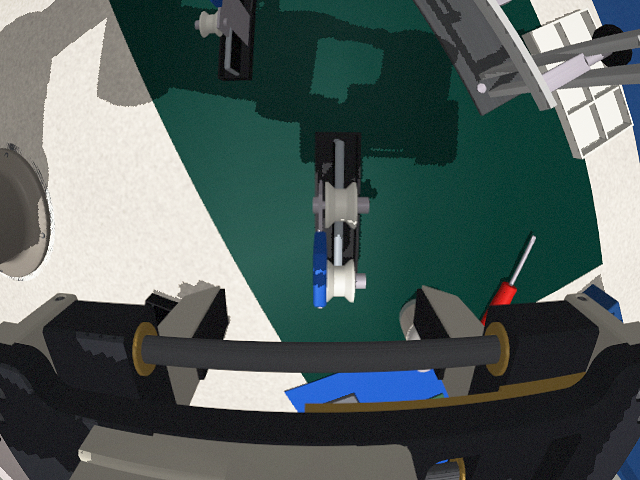

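The wrist view shows the tab at about (320,270), midway between the jaws and lined up with them. The rollers are on its right, the +x side. I'll compute the offset.

```bash
cat >> mv.py <<'E'
def wcloud(s):
    K=s['mtx'];z=s['z_map'].astype(float);v,u=np.mgrid[:480,:640]
    dx=(u-K[0,2]);dy=(v-K[1,2]);r=np.hypot(dx,dy)+1e-9;th=r/K[0,0]
    t=np.tan(np.clip(th,0,1.5))
    P=np.stack([dx/r*t*z,-dy/r*t*z,-z,np.ones_like(z)],-1)
    T=(P@s['tool_from_camera'].T)[...,:3]; T[z<=0]=np.nan; return T
E
python3 - <<'E'
from mv import *
s=np.load('w1.npy',allow_pickle=True).item();T=wcloud(s);im=s['pixels'].astype(int)
b,g,r=im[...,0],im[...,1],im[...,2]
m=np.zeros(b.shape,bool);m[220:315,305:335]=1
m&=(b>90)&(r<90)&(b>g+35)
q=T[m];q=q[~np.isnan(q[:,0])]
print(len(q),np.median(q,0),np.percentile(q,2,0),np.percentile(q,98,0))
top=q[q[:,1]<np.percentile(q[:,1],3)+6];print('top',len(top),top.mean(0),cv2.minAreaRect(top[:,[0,2]].astype(np.float32)))
o=manip.get_obs();Rm=R.from_quat(o['eef_rot'],scalar_first=True)
print(o['position']+Rm.apply(top.mean(0)))
E
```

```text
942 [-4.5720045  53.97996613 -1.33284613] [-15.03598188  52.37951014  -4.83019783] [17.85437201 95.35977174  2.4231047 ]
top 727 [ 0.5792577  53.77884073 -1.28584716] ((1.7439727783203125, -1.1204466819763184), (7.434751033782959, 34.085147857666016), 89.52642059326172)
[ 463.04364034 -210.82805057  245.56677375]
```

```bash
python3 - <<'E'
from mv import *
t=grasp_rot(-25.3,0);print(load()[0],delta([463.4,-210.8,226.8],t))
E
```

```text
[ 463.98809559 -212.02560712  299.991     ] (array([-0.0017,  0.1464, -0.0021]), array([ 0., -0.,  0.]))
```

carry_out([
  [-0.0017, 0.05, -0.0021, 0, 0, 0, -0.3],
  [-0.0017, 0.1, -0.0021, 0, 0, 0, -0.3],
  [-0.0017, 0.13, -0.0021, 0, 0, 0, -0.3],
  [-0.0017, 0.1464, -0.0021, 0, 0, 0, -0.3],
  [-0.0017, 0.1464, -0.0021, 0, 0, 0, -0.3],
  [-0.0017, 0.1464, -0.0021, 0, 0, 0, -0.3],
], squeeze=30)

```text
t: 2.65
position: [463.5, -211.5, 227.6]
eef_rot: [-0.378, 0.378, -0.597, 0.598]
ft_force: [1.1, -0.1, 0.6]
opening: 0.652
```

```bash
python3 - <<'E'
from mv import *
apply([-0.0017,0.1464,-0.0021,0,0,0]); st()
s=vision.snapshot('wrist');save('w2',s['pixels'])
E
```

```text
t 2.650 pos [ 463.53 -211.47  227.6 ] F [ 1.09 -0.09  0.58] M [-0.   -0.06 -0.03] op 0.652
 cmd-pos [-0.13  0.66 -0.81] rot err deg [-0.09 -0.03  0.02] q [-0.578  0.327  1.593 -0.     1.22  -0.136]
```

View pics/w2.png

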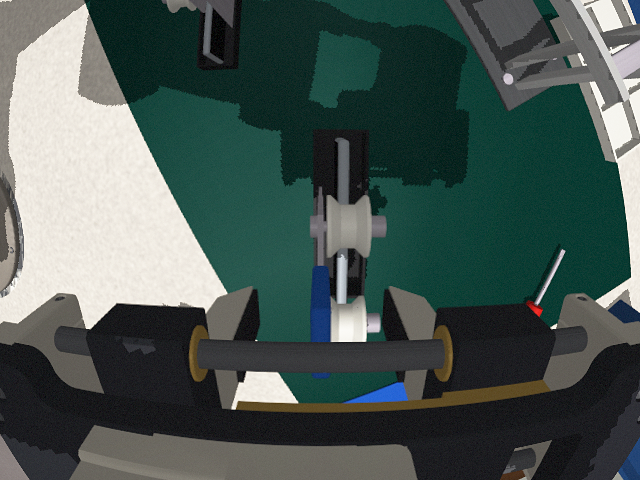

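The tab at (320,320) is between the open jaws and the rollers sit below the fingertips, so I'm closing.

carry_out([
  [0, 0, 0, 0, 0, 0, 0.2],
  [0, 0, 0, 0, 0, 0, 0.6],
  [0, 0, 0, 0, 0, 0, 1],
  [0, 0, 0, 0, 0, 0, 1],
  [0, 0, 0, 0, 0, 0, 1],
  [0, 0, 0, 0, 0, 0, 1],
  [0, 0, 0, 0, 0, 0, 1],
], squeeze=30)

```text
t: 3.58
position: [463.5, -210.8, 226.8]
eef_rot: [-0.378, 0.378, -0.597, 0.597]
ft_force: [2.0, -0.2, -0.4]
opening: 0.085
```

```bash
python3 - <<'E'
from mv import *
st()
# target poses
end=np.array([650.2,-178.0]); yaw=6.9; th=6.2
dy=np.array([-np.sin(np.radians(yaw)),np.cos(np.radians(yaw))]); dx=np.array([dy[1],-dy[0]])
piv=end+dy*400*np.cos(np.radians(th)); print('piv',piv,dy,dx)
E
```

```text
t 3.575 pos [ 463.5  -210.84  226.75] F [ 2.01 -0.23 -0.4 ] M [-0.09 -0.22 -0.04] op 0.085
 cmd-pos [-0.1   0.03  0.04] rot err deg [-0.01 -0.    0.  ] q [-0.578  0.328  1.594  0.     1.219 -0.136]
piv [602.42633835 216.78026739] [-0.12013684  0.99275734] [0.99275734 0.12013684]
```

```bash
cat >> mv.py <<'E'
cfg=dict(piv=np.array([602.43,216.78]),yaw=6.9,th=6.2,off=np.array([14.5,0.5,-52.75]))
def hang(s,h=0.,back=0.,**k):
    """TCP pose for carrier axle middle at s mm up-slope, h above seat, back mm to -x"""
    c={**cfg,**k};a=np.radians(c['th'])
    C=R.from_euler('z',c['yaw'],degrees=True)*R.from_euler('x',-c['th'],degrees=True)
    ex,ey,ez=C.as_matrix().T
    ax=np.r_[c['piv'],178]-ey*s+ez*12+np.array([0,0,h])-ex*back
    return ax-C.apply(c['off']),grasp_rot(c['yaw'],-c['th'])
E
python3 - <<'E'
from mv import *
p,r=load()
print('lift',delta(p+[0,0,95],r))
for b in(130,0):
    for h in(25,5,0):
        P,Q=hang(348,h,b);print(b,h,P.round(1),delta(P,Q))
E
```

```text
lift (array([ 0.  , -0.19,  0.  ]), array([0., 0., 0.]))
130 25 [ 499.8 -137.6  305. ] (array([-0.1635, -0.1564,  0.0032]), array([ 0.0097, -0.1787, -0.0335]))
130 5 [ 499.8 -137.6  285. ] (array([-0.1635, -0.1164,  0.0032]), array([ 0.0097, -0.1787, -0.0335]))
130 0 [ 499.8 -137.6  280. ] (array([-0.1635, -0.1064,  0.0032]), array([ 0.0097, -0.1787, -0.0335]))
0 25 [ 628.8 -122.   305. ] (array([-0.302 , -0.1564,  0.2232]), array([ 0.0097, -0.1787, -0.0335]))
0 5 [ 628.8 -122.   285. ] (array([-0.302 , -0.1164,  0.2232]), array([ 0.0097, -0.1787, -0.0335]))
0 0 [ 628.8 -122.   280. ] (array([-0.302 , -0.1064,  0.2232]), array([ 0.0097, -0.1787, -0.0335]))
```

carry_out([
  [0, -0.02, 0, 0, 0, 0, 1],
  [0, -0.06, 0, 0, 0, 0, 1],
  [0, -0.12, 0, 0, 0, 0, 1],
  [0, -0.18, 0, 0, 0, 0, 1],
  [0, -0.18, 0, 0, 0, 0, 1],
  [0, -0.18, 0, 0, 0, 0, 1],
])

```text
t: 4.32
position: [462.8, -210.5, 315.5]
eef_rot: [0.378, -0.379, 0.598, -0.597]
ft_force: [0.0, -0.9, -4.7]
opening: 0.087
```

```bash
python3 - <<'E'
from mv import *
apply([0,-0.18,0,0,0,0]);st()
for b in(130,0):
        P,Q=hang(348,25,b);print(b,P.round(1),delta(P,Q))
E
```

```text
t 4.325 pos [ 462.83 -210.45  315.46] F [ 0.02 -0.87 -4.66] M [ 0.01  0.04 -0.03] op 0.087
 cmd-pos [ 0.57 -0.36  1.33] rot err deg [ 0.13 -0.   -0.01] q [-0.578  0.266  1.434 -0.     1.445 -0.136]
130 [ 499.8 -137.6  305. ] (array([-0.1635,  0.0236,  0.0032]), array([ 0.0097, -0.1787, -0.0335]))
0 [ 628.8 -122.   305. ] (array([-0.302 ,  0.0236,  0.2232]), array([ 0.0097, -0.1787, -0.0335]))
```

carry_out([
  [-0.04, 0.005, 0.0, 0.001, -0.04, -0.006, 1],
  [-0.09, 0.01, 0.001, 0.004, -0.09, -0.016, 1],
  [-0.13, 0.02, 0.002, 0.007, -0.14, -0.026, 1],
  [-0.16, 0.0236, 0.0032, 0.0097, -0.1787, -0.0335, 1],
  [-0.1635, 0.0236, 0.0032, 0.0097, -0.1787, -0.0335, 1],
  [-0.1635, 0.0236, 0.0032, 0.0097, -0.1787, -0.0335, 1],
  [-0.1635, 0.0236, 0.0032, 0.0097, -0.1787, -0.0335, 1],
  [-0.1635, 0.0236, 0.0032, 0.0097, -0.1787, -0.0335, 1],
])

```text
t: 5.32
position: [499.6, -138.2, 304.9]
eef_rot: [-0.503, 0.553, -0.44, 0.497]
ft_force: [0.2, 0.5, -4.1]
opening: 0.085
```

```bash
python3 - <<'E'
from mv import *
apply([-0.1635,0.0236,0.0032,0.0097,-0.1787,-0.0335]);st()
s=vision.snapshot('scene');save('s2',s['pixels']);np.save('s2.npy',s,allow_pickle=True)
s=vision.snapshot('wrist');save('w3',s['pixels']);np.save('w3.npy',s,allow_pickle=True);st()
E
```

```text
t 5.325 pos [ 499.58 -138.2   304.91] F [ 0.21  0.52 -4.06] M [ 0.17 -0.06  0.02] op 0.085
 cmd-pos [0.2  0.61 0.08] rot err deg [ 0.02 -0.1  -0.  ] q [-0.362  0.268  1.464 -0.098  1.36  -0.462]
t 5.425 pos [ 499.66 -137.97  304.99] F [ 1.37  0.7  -3.95] M [ 0.18 -0.05  0.11] op 0.083
 cmd-pos [0.12 0.38 0.  ] rot err deg [ 0.   -0.06  0.  ] q [-0.361  0.268  1.464 -0.098  1.36  -0.463]
```

View pics/w3.png

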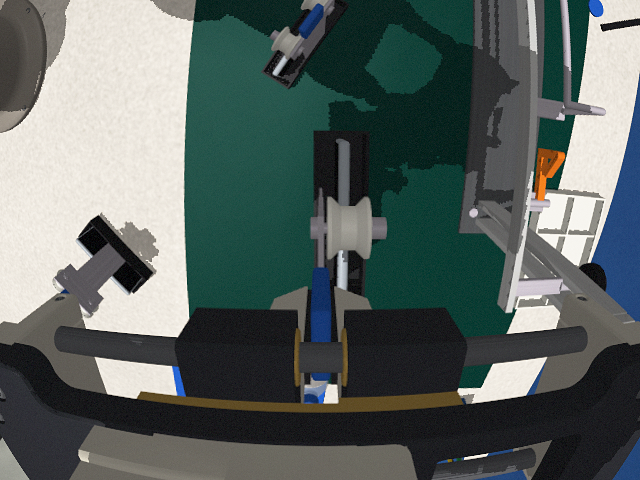

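View pics/s2.png

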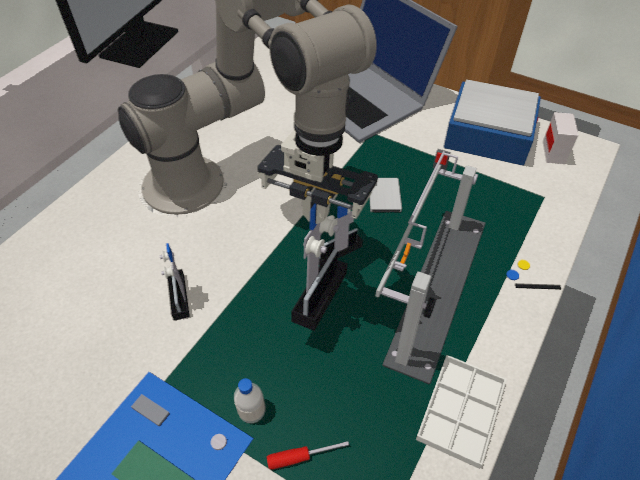

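The wrist view shows the held carrier square and upright, and the rail running through (525,150) to (508,300). The pawl is at (548,170). I'll fit the rail in the tool frame.

```bash
python3 - <<'E'
from mv import *
s=np.load('w3.npy',allow_pickle=True).item();T=wcloud(s);im=s['pixels'].astype(int)
V,U=np.mgrid[:480,:640]
ok=~np.isnan(T[...,0])&(U>465)&(V<330)
q=T[ok];q=q[(q[:,2]>130)&(q[:,2]<160)&(q[:,1]>40)&(q[:,1]<130)]
print(len(q),q.min(0),q.max(0))
xs=[];zs=[];ze=[];ys=[]
for x in range(-330,60,15):
    k=q[(q[:,0]>=x)&(q[:,0]<x+15)]
    if len(k)<5: continue
    print(x,len(k),'z %.1f..%.1f'%tuple(np.percentile(k[:,2],[3,97])),'y',np.percentile(k[:,1],[3,10,50,97]).round(1))
top=None
b,g,r=im[...,0],im[...,1],im[...,2]
m=ok&(r>170)&(g>70)&(g<170)&(b<80)
o=T[m];o=o[o[:,2]<200];print('orange',len(o),np.median(o,0),o.min(0),o.max(0))
np.save('q.npy',q)
# expected
p,rr=load();P,Q=hang(348,0,0)
E
```

```text
7406 [-188.48403816   49.1199232   139.78665962] [ 46.87838158 107.05748081 159.99783692]
-195 139 z 140.4..147.1 y [ 88.   88.6  94.3 104.1]
-180 462 z 140.7..148.3 y [ 50.8  51.5  89.7 103.8]
-165 538 z 140.7..148.4 y [ 50.4  51.4  89.3 103.6]
-150 550 z 140.8..148.4 y [ 50.5  51.3  89.4 104. ]
-135 563 z 140.8..148.3 y [ 50.8  51.4  89.4 103.7]
-120 753 z 140.9..159.2 y [ 50.5  51.2  89.6 103.4]
-105 423 z 140.8..157.6 y [ 88.2  88.7  92.8 104. ]
-90 497 z 140.9..158.4 y [ 76.3  84.6  90.8 104. ]
-75 716 z 141.0..159.6 y [ 76.5  81.   90.6 103.5]
-60 520 z 141.0..159.3 y [ 88.3  88.9  94.8 104.3]
-45 516 z 141.1..159.3 y [ 88.4  88.9  94.6 103.9]
-30 354 z 140.9..147.3 y [ 88.2  88.7  91.7 104.5]
-15 338 z 140.9..147.4 y [ 88.5  88.9  91.9 104.2]
0 317 z 141.0..147.6 y [ 88.2  88.8  91.6 104.3]
15 362 z 141.1..159.1 y [ 88.4  89.   93.7 104.5]
30 325 z 141.1..158.9 y [ 88.3  88.9  93.5 103.8]
45 33 z 141.4..146.6 y [ 89.   89.1  92.3 104.9]
orange 369 [-60.39604828  93.92484604 160.1530172 ] [-77.87289385  73.2587754  156.67174342] [-40.64028969  97.38399273 164.22738187]
```

carry_out([
  [0, 0, 0.05, 0, 0, 0, 1],
  [0, 0, 0.12, 0, 0, 0, 1],
  [0, 0, 0.19, 0, 0, 0, 1],
  [0, 0, 0.24, 0, 0, 0, 1],
  [0, 0, 0.2594, 0, 0, 0, 1],
  [0, 0, 0.2594, 0, 0, 0, 1],
  [0, 0, 0.2594, 0, 0, 0, 1],
  [0, 0, 0.2594, 0, 0, 0, 1],
])

```text
t: 6.42
position: [628.0, -122.2, 305.5]
eef_rot: [-0.503, 0.554, -0.44, 0.497]
ft_force: [0.4, -0.2, -3.3]
opening: 0.087
```

```bash
python3 - <<'E'
from mv import *
apply([0,0,0.2594,0,0,0]);st()
s=vision.snapshot('wrist');save('w4',s['pixels']);np.save('w4.npy',s,allow_pickle=True);st()
T=wcloud(s);V,U=np.mgrid[:480,:640]
ok=~np.isnan(T[...,0])&(U>310)&(U<420)&(V<330)
q=T[ok]
for x in range(-120,50,10):
    k=q[(q[:,0]>=x)&(q[:,0]<x+10)&(q[:,1]>30)&(q[:,1]<115)]
    if len(k)<5: continue
    a=k[(k[:,1]>80)&(k[:,1]<108)]
    b=k[(k[:,1]<80)&(k[:,2]>5)]
    print(x,len(k),'rail',len(a),np.percentile(a[:,2],[3,97]).round(1) if len(a)>3 else '',np.percentile(a[:,1],[5,20]).round(1) if len(a)>3 else '','roller',len(b),np.percentile(b[:,2],[3,97]).round(1) if len(b)>3 else '',np.percentile(b[:,1],[3,97]).round(1) if len(b)>3 else '')
E
```

```text
t 6.425 pos [ 627.96 -122.25  305.49] F [ 0.39 -0.16 -3.27] M [ 0.19 -0.01  0.  ] op 0.087
 cmd-pos [ 0.58  0.24 -0.49] rot err deg [-0.02 -0.03  0.02] q [-0.265  0.512  1.093 -0.101  1.496 -0.379]
t 6.475 pos [ 628.05 -122.18  305.5 ] F [ 0.07  0.27 -4.36] M [ 0.19 -0.09  0.02] op 0.085
 cmd-pos [ 0.5   0.17 -0.49] rot err deg [-0.02 -0.02  0.02] q [-0.264  0.512  1.093 -0.101  1.496 -0.379]
-120 430 rail 232 [12.5 43.8] [88.7 89.3] roller 198 [16. 38.] [50.6 53.8]
-110 1541 rail 914 [12.5 49.1] [88.9 91.5] roller 627 [17.  49.7] [50.7 70.2]
-100 189 rail 189 [12.3 18.4] [88.6 89.2] roller 0  
-90 178 rail 178 [12.1 17.9] [88.5 89.1] roller 0  
-80 383 rail 239 [12.1 30.4] [81.8 88.8] roller 144 [28.1 34.2] [73.9 78.3]
-70 376 rail 335 [12.6 33.8] [81.  84.4] roller 41 [28.6 33.8] [77.3 79.9]
-60 308 rail 308 [12.6 33.6] [88.1 89.2] roller 0  
-50 1120 rail 505 [12.6 37. ] [89.1 90.1] roller 452 [ 5.2 24.8] [39.9 54.7]
-40 1643 rail 320 [12.6 39.2] [89.2 90. ] roller 1063 [ 6.  33.6] [35.8 50.2]
-30 900 rail 0   roller 748 [ 5.5 33.3] [35.9 47.8]
-20 138 rail 0   roller 105 [ 5.2 24.8] [39.2 48.5]
-10 68 rail 68 [12.6 18.5] [88.8 89.3] roller 0  
0 146 rail 146 [12.6 18.6] [88.8 89.3] roller 0  
10 146 rail 138 [12.6 18.3] [88.9 89.2] roller 0  
20 770 rail 740 [15.  71.3] [90.4 99.3] roller 0  
30 611 rail 611 [27.3 70.3] [98.7 99.3] roller 0  
40 61 rail 26 [71.  74.5] [101.7 103. ] roller 0
```

View pics/w4.png

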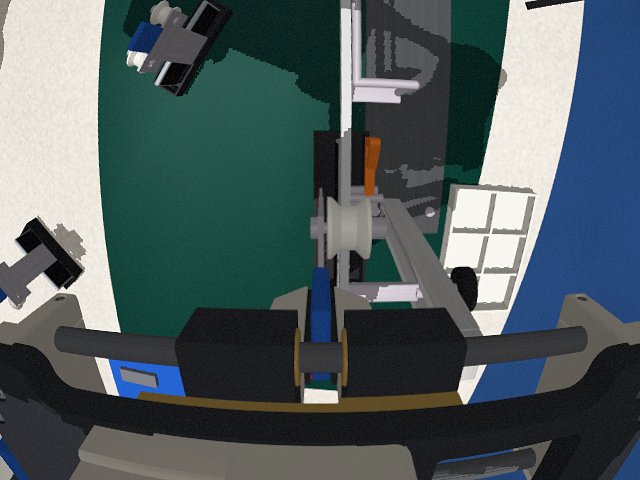

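carry_out([
  [0, 0.01, 0, 0, 0, 0, 1],
  [0, 0.022, 0, 0, 0, 0, 1],
  [0, 0.032, 0, 0, 0, 0, 1],
  [0, 0.038, 0, 0, 0, 0, 1],
  [0, 0.04, 0, 0, 0, 0, 1],
  [0, 0.041, 0, 0, 0, 0, 1],
  [0, 0.041, 0, 0, 0, 0, 1],
  [0, 0.041, 0, 0, 0, 0, 1],
])

```text
t: 7.48
position: [628.9, -124.2, 284.7]
eef_rot: [-0.503, 0.554, -0.44, 0.497]
ft_force: [0.1, 0.7, -4.2]
opening: 0.085
```

```bash
python3 - <<'E'
from mv import *
apply([0,0.041,0,0,0,0]);st()
s=vision.snapshot('wrist');o=st()
E
```

```text
t 7.475 pos [ 628.86 -124.21  284.75] F [ 0.14  0.69 -4.2 ] M [0.21 0.01 0.05] op 0.085
 cmd-pos [-0.05  0.   -0.13] rot err deg [-0.02 -0.    0.01] q [-0.267  0.522  1.131 -0.101  1.448 -0.377]
t 7.525 pos [ 628.87 -124.19  284.74] F [ 0.15 -0.78 -3.45] M [ 0.22 -0.02 -0.03] op 0.085
 cmd-pos [-0.05 -0.01 -0.12] rot err deg [-0.01 -0.    0.01] q [-0.267  0.522  1.131 -0.101  1.448 -0.377]
```

carry_out([
  [0, 0.001, 0, 0, 0, 0, 1],
  [0, 0.002, 0, 0, 0, 0, 1],
  [0, 0.003, 0, 0, 0, 0, 1],
  [0, 0.004, 0, 0, 0, 0, 1],
  [0, 0.004, 0, 0, 0, 0, 1],
])

```text
t: 8.15
position: [628.8, -124.4, 282.5]
eef_rot: [-0.503, 0.554, -0.44, 0.497]
ft_force: [-0.2, 0.6, -3.0]
opening: 0.089
```

carry_out([
  [0, 0.001, 0, 0, 0, 0, 1],
  [0, 0.001, 0, 0, 0, 0, 1],
  [0, 0.001, 0, 0, 0, 0, 1],
])

```text
t: 8.52
position: [628.9, -124.5, 282.1]
eef_rot: [-0.503, 0.554, -0.44, 0.497]
ft_force: [-0.0, 0.1, -3.8]
opening: 0.085
```

carry_out([
  [0, 0.001, 0, 0, 0, 0, 1],
  [0, 0.001, 0, 0, 0, 0, 1],
  [0, 0.001, 0, 0, 0, 0, 1],
])

```text
t: 8.9
position: [628.9, -124.5, 281.6]
eef_rot: [-0.503, 0.554, -0.44, 0.497]
ft_force: [-0.1, 0.4, -4.0]
opening: 0.085
```

carry_out([
  [0, 0.001, 0, 0, 0, 0, 1],
  [0, 0.001, 0, 0, 0, 0, 1],
  [0, 0.001, 0, 0, 0, 0, 1],
])

```text
t: 9.28
position: [628.8, -124.6, 281.1]
eef_rot: [-0.503, 0.554, -0.44, 0.497]
ft_force: [-0.3, 0.4, -4.3]
opening: 0.083
```

carry_out([
  [0, 0.0006, 0, 0, 0, 0, 1],
  [0, 0.0006, 0, 0, 0, 0, 1],
  [0, 0.0006, 0, 0, 0, 0, 1],
])

```text
t: 9.65
position: [628.9, -124.6, 280.8]
eef_rot: [-0.503, 0.554, -0.44, 0.497]
ft_force: [-0.3, 0.3, -2.6]
opening: 0.083
```

```bash
python3 - <<'E'
from mv import *
for v in(.004,.001,.001,.001,.0006): apply([0,v,0,0,0,0])
st()
s=vision.snapshot('wrist');np.save('w5.npy',s,allow_pickle=True);save('w5',s['pixels']);o=st()
T=wcloud(s);V,U=np.mgrid[:480,:640]
ok=~np.isnan(T[...,0])&(U>310)&(U<420)&(V<330)
q=T[ok]
for x in list(range(-110,-50,10))+list(range(-15,20,10)):
    a=q[(q[:,0]>=x)&(q[:,0]<x+10)&(q[:,1]>60)&(q[:,1]<80)&(q[:,2]<20)]
    if len(a)>3: print(x,np.percentile(a[:,2],[3,97]).round(1),np.percentile(a[:,1],[5,20]).round(1))
E
```

```text
t 9.650 pos [ 628.88 -124.62  280.82] F [-0.29  0.34 -2.63] M [ 0.17 -0.04 -0.03] op 0.083
 cmd-pos [-0.01  0.01  0.02] rot err deg [-0.    0.    0.01] q [-0.268  0.524  1.138 -0.101  1.439 -0.377]
t 9.700 pos [ 628.88 -124.62  280.83] F [ 0.84 -0.32 -3.79] M [ 0.18 -0.05 -0.03] op 0.084
 cmd-pos [-0.01  0.    0.02] rot err deg [-0.   -0.    0.01] q [-0.268  0.524  1.138 -0.101  1.439 -0.377]
-110 [11.8 19.6] [63.9 64.5]
-100 [11.7 17.6] [63.8 64.5]
-90 [11.6 17.6] [63.7 64.4]
-80 [11.5 17.2] [63.8 64.4]
-70 [12.  17.8] [64.  64.4]
-60 [11.9 17.9] [63.9 64.5]
-15 [11.9 17.7] [64.  64.5]
-5 [11.9 17.5] [64.  64.5]
5 [12.  17.7] [64.4 64.6]
```

carry_out([
  [0, 0.0006, 0, 0, 0, 0, 1],
  [0, 0.0006, 0, 0, 0, 0, 1],
  [0, 0.0006, 0, 0, 0, 0, 1],
])

```text
t: 10.07
position: [628.9, -124.6, 280.5]
eef_rot: [-0.503, 0.554, -0.44, 0.497]
ft_force: [0.1, -0.1, -3.9]
opening: 0.081
```

carry_out([
  [0, 0.0006, 0, 0, 0, 0, 1],
  [0, 0.0006, 0, 0, 0, 0, 1],
  [0, 0.0006, 0, 0, 0, 0, 1],
])

```text
t: 10.45
position: [628.9, -124.7, 280.2]
eef_rot: [-0.503, 0.554, -0.44, 0.497]
ft_force: [-0.1, -1.0, -4.0]
opening: 0.084
```

carry_out([
  [0, 0.0006, 0, 0, 0, 0, 1],
  [0, 0.0006, 0, 0, 0, 0, 1],
  [0, 0.0006, 0, 0, 0, 0, 1],
])

```text
t: 10.82
position: [628.9, -124.7, 280.1]
eef_rot: [-0.503, 0.554, -0.44, 0.497]
ft_force: [-0.0, 1.2, -1.5]
opening: 0.089
```

carry_out([
  [0, 0.0004, 0, 0, 0, 0, 1],
  [0, 0.0004, 0, 0, 0, 0, 1],
  [0, 0.0004, 0, 0, 0, 0, 1],
])

```text
t: 11.2
position: [628.9, -124.7, 280.0]
eef_rot: [-0.503, 0.554, -0.44, 0.497]
ft_force: [-1.4, 0.8, 0.2]
opening: 0.089
```

```bash
python3 - <<'E'
from mv import *
for v in(.0006,.0006,.0006,.0004): apply([0,v,0,0,0,0])
st();vision.snapshot('wrist');st();vision.snapshot('wrist');st()
E
```

```text
t 11.200 pos [ 628.92 -124.75  280.01] F [-1.38  0.79  0.22] M [0.29 0.08 0.02] op 0.089
 cmd-pos [-0.04  0.02 -0.26] rot err deg [-0.02  0.    0.02] q [-0.268  0.524  1.14  -0.101  1.436 -0.377]
t 11.250 pos [ 628.91 -124.74  280.01] F [-1.11 -0.22  0.74] M [0.28 0.17 0.02] op 0.086
 cmd-pos [-0.03  0.   -0.26] rot err deg [-0.02  0.    0.01] q [-0.268  0.524  1.14  -0.101  1.436 -0.377]
t 11.300 pos [ 628.92 -124.75  280.05] F [-0.96 -0.6   0.46] M [ 0.32  0.15 -0.  ] op 0.086
 cmd-pos [-0.04  0.02 -0.3 ] rot err deg [-0.03 -0.    0.02] q [-0.268  0.524  1.14  -0.101  1.436 -0.377]
```

Rollers are down: Fz went from -3.9 to +0.5, so they bear about 4 N. Next I ease down the slope to just short of the pawl.

carry_out([
  [-0.006, 0, 0, 0, 0, 0, 1],
  [-0.014, 0, 0, 0, 0, 0, 1],
  [-0.023, 0, 0, 0, 0, 0, 1],
  [-0.032, 0, 0, 0, 0, 0, 1],
  [-0.042, -0.0001, 0, 0, 0, 0, 1],
  [-0.05, -0.0001, 0, 0, 0, 0, 1],
  [-0.056, -0.0001, 0, 0, 0, 0, 1],
  [-0.056, -0.0001, 0, 0, 0, 0, 1],
])

```text
t: 12.3
position: [625.5, -96.7, 276.9]
eef_rot: [-0.503, 0.554, -0.44, 0.497]
ft_force: [-1.7, 0.8, 5.2]
opening: 0.088
```

```bash
python3 - <<'E'
from mv import *
apply([-.056,-.0001,0,0,0,0])
st();vision.snapshot('wrist');st();vision.snapshot('wrist');st()
E
```

```text
t 12.300 pos [625.54 -96.73 276.89] F [-1.71  0.78  5.24] M [ 0.32  0.21 -0.02] op 0.088
 cmd-pos [-0.   -0.37 -0.12] rot err deg [-0.01  0.02 -0.01] q [-0.226  0.512  1.169 -0.103  1.424 -0.334]
t 12.350 pos [625.55 -96.88 276.93] F [-2.05  0.73  3.43] M [ 0.32  0.28 -0.03] op 0.088
 cmd-pos [-0.02 -0.21 -0.15] rot err deg [-0.01  0.01 -0.  ] q [-0.226  0.512  1.169 -0.103  1.424 -0.334]
t 12.400 pos [625.58 -97.03 276.92] F [-1.85  0.8   4.87] M [0.33 0.25 0.04] op 0.085
 cmd-pos [-0.04 -0.07 -0.14] rot err deg [-0.01  0.    0.  ] q [-0.226  0.512  1.169 -0.103  1.424 -0.334]
```

carry_out([
  [-0.004, -0.0004, -0.0003, 0, 0, 0, 1],
  [-0.008, -0.0006, -0.0004, 0, 0, 0, 1],
  [-0.012, -0.0007, -0.0005, 0, 0, 0, 1],
  [-0.016, -0.0007, -0.0006, 0, 0, 0, 1],
  [-0.02, -0.0008, -0.0006, 0, 0, 0, 1],
  [-0.02, -0.0008, -0.0006, 0, 0, 0, 1],
])

```text
t: 13.15
position: [624.2, -87.0, 276.0]
eef_rot: [-0.503, 0.554, -0.44, 0.497]
ft_force: [0.7, -2.5, 2.1]
opening: 0.087
```

```bash
python3 - <<'E'
from mv import *
apply([-.02,-.0008,-.0006,0,0,0])
st();vision.snapshot('wrist');st();s=vision.snapshot('scene');save('s3',s['pixels'][130:400,230:530]);st()
E
```

```text
t 13.150 pos [624.16 -87.02 275.98] F [ 0.75 -2.49  2.13] M [-0.28 -0.36 -0.08] op 0.087
 cmd-pos [-0.12 -0.2   0.12] rot err deg [-0.02  0.01 -0.01] q [-0.211  0.508  1.178 -0.103  1.421 -0.318]
t 13.200 pos [624.15 -87.01 275.96] F [ 0.42 -1.89  1.65] M [-0.23 -0.42 -0.1 ] op 0.087
 cmd-pos [-0.11 -0.2   0.13] rot err deg [-0.01  0.01 -0.01] q [-0.211  0.508  1.178 -0.103  1.421 -0.318]
t 13.250 pos [624.16 -87.06 275.98] F [ 0.79 -3.09  2.58] M [-0.2  -0.37 -0.07] op 0.085
 cmd-pos [-0.12 -0.15  0.12] rot err deg [-0.01  0.01 -0.01] q [-0.211  0.508  1.178 -0.103  1.421 -0.318]
```

View pics/s3.png

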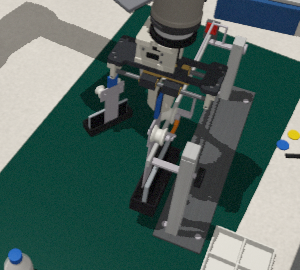

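carry_out([
  [-0.005, 0, 0, 0, 0, 0, 1],
  [-0.01, 0, 0, 0, 0, 0, 1],
  [-0.015, 0, 0, 0, 0, 0, 1],
  [-0.02, 0, 0, 0, 0, 0, 1],
])

```text
t: 13.75
position: [622.7, -76.7, 274.9]
eef_rot: [-0.503, 0.554, -0.44, 0.497]
ft_force: [0.6, -1.2, 1.9]
opening: 0.089
```

```bash
python3 - <<'E'
from mv import *
apply([-.02,0,0,0,0,0])
st();vision.snapshot('wrist');st()
E
```

```text
t 13.750 pos [622.74 -76.68 274.85] F [ 0.55 -1.23  1.95] M [ 0.16 -0.41 -0.01] op 0.089
 cmd-pos [ 0.11 -0.67  0.17] rot err deg [ 0.01  0.02 -0.05] q [-0.195  0.504  1.187 -0.103  1.417 -0.302]
t 13.800 pos [622.66 -76.17 274.78] F [0.68 1.38 1.3 ] M [ 0.44 -0.4   0.01] op 0.086
 cmd-pos [ 0.18 -1.17  0.24] rot err deg [ 0.02  0.04 -0.08] q [-0.195  0.504  1.188 -0.103  1.418 -0.302]
```

carry_out([
  [-0.006, 0, 0, 0, 0, 0, 1],
  [-0.014, 0, 0, 0, 0, 0, 1],
  [-0.022, 0, 0, 0, 0, 0, 1],
  [-0.03, 0, 0, 0, 0, 0, 1],
  [-0.038, 0, 0, 0, 0, 0, 1],
  [-0.044, 0, 0, 0, 0, 0, 1],
  [-0.044, 0, 0, 0, 0, 0, 1],
])

```text
t: 14.68
position: [620.1, -55.3, 272.5]
eef_rot: [-0.503, 0.554, -0.44, 0.497]
ft_force: [-0.1, 0.1, 1.2]
opening: 0.087
```

```bash
python3 - <<'E'
from mv import *
apply([-.044,0,0,0,0,0])
st();vision.snapshot('wrist');st();s=vision.snapshot('wrist');st();save('w6',s['pixels'])
E
```

```text
t 14.675 pos [620.12 -55.33 272.47] F [-0.08  0.14  1.16] M [ 0.33 -0.14  0.02] op 0.087
 cmd-pos [ 0.11 -0.31  0.17] rot err deg [ 0.02  0.02 -0.01] q [-0.162  0.498  1.204 -0.105  1.41  -0.267]
t 14.725 pos [620.11 -55.5  272.49] F [-0.53  0.57  1.52] M [ 0.25 -0.1  -0.01] op 0.085
 cmd-pos [ 0.11 -0.14  0.15] rot err deg [ 0.02  0.01 -0.  ] q [-0.162  0.498  1.204 -0.105  1.41  -0.267]
t 14.775 pos [620.14 -55.64 272.52] F [-0.32  0.56  1.05] M [ 0.33 -0.06  0.02] op 0.084
 cmd-pos [0.08 0.   0.13] rot err deg [0.02 0.   0.  ] q [-0.162  0.498  1.204 -0.105  1.41  -0.267]
```

View pics/w6.png

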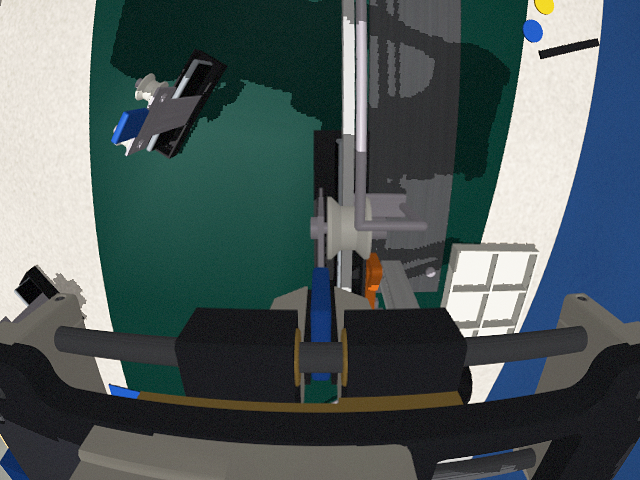

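The leading roller is through: the pawl nose at (373,280) now sits between the two rollers. Continuing with the second roller.

carry_out([
  [-0.006, 0, 0, 0, 0, 0, 1],
  [-0.014, 0, 0, 0, 0, 0, 1],
  [-0.022, 0, 0, 0, 0, 0, 1],
  [-0.03, 0, 0, 0, 0, 0, 1],
  [-0.038, 0, 0, 0, 0, 0, 1],
  [-0.046, 0, 0, 0, 0, 0, 1],
  [-0.052, 0, 0, 0, 0, 0, 1],
])

```text
t: 15.65
position: [617.1, -30.5, 269.9]
eef_rot: [-0.503, 0.554, -0.439, 0.497]
ft_force: [-1.6, -3.1, 0.9]
opening: 0.087
```

```bash
python3 - <<'E'
from mv import *
apply([-.052,0,0,0,0,0])
st();vision.snapshot('wrist');st()
E
```

```text
t 15.650 pos [617.09 -30.52 269.95] F [-1.64 -3.12  0.87] M [-0.67  0.05 -0.12] op 0.087
 cmd-pos [ 0.02  0.55 -0.11] rot err deg [ 0.01 -0.02  0.09] q [-0.121  0.492  1.221 -0.108  1.403 -0.225]
t 15.700 pos [617.04 -30.08 269.89] F [-1.29 -2.38  0.65] M [-0.46  0.   -0.07] op 0.088
 cmd-pos [ 0.08  0.11 -0.06] rot err deg [ 0.01 -0.01  0.06] q [-0.121  0.492  1.221 -0.107  1.403 -0.224]
```

carry_out([
  [-0.004, 0, 0, 0, 0, 0, 1],
  [-0.008, 0, 0, 0, 0, 0, 1],
  [-0.012, 0, 0, 0, 0, 0, 1],
  [-0.016, 0, 0, 0, 0, 0, 1],
  [-0.02, 0, 0, 0, 0, 0, 1],
  [-0.024, 0, 0, 0, 0, 0, 1],
  [-0.028, 0, 0, 0, 0, 0, 1],
  [-0.032, 0, 0, 0, 0, 0, 1],
])

```text
t: 16.7
position: [615.2, -13.3, 268.0]
eef_rot: [-0.504, 0.554, -0.44, 0.497]
ft_force: [-0.8, 2.1, 0.1]
opening: 0.086
```

```bash
python3 - <<'E'
from mv import *
apply([-.032,0,0,0,0,0])
st();vision.snapshot('wrist');st()
E
```

```text
t 16.700 pos [615.21 -13.34 268.01] F [-0.79  2.09  0.14] M [ 0.32 -0.14  0.06] op 0.086
 cmd-pos [ 0.   -0.84  0.1 ] rot err deg [-0.01  0.03 -0.06] q [-0.095  0.49   1.229 -0.106  1.4   -0.199]
t 16.750 pos [615.15 -12.96 267.93] F [-1.3   4.07  0.88] M [ 0.67 -0.07  0.11] op 0.082
 cmd-pos [ 0.05 -1.22  0.18] rot err deg [-0.01  0.04 -0.09] q [-0.094  0.49   1.23  -0.106  1.4   -0.199]
```

carry_out([
  [-0.006, 0, 0, 0, 0, 0, 1],
  [-0.012, 0, 0, 0, 0, 0, 1],
  [-0.018, 0, 0, 0, 0, 0, 1],
  [-0.024, 0, 0, 0, 0, 0, 1],
  [-0.028, 0, 0, 0, 0, 0, 1],
  [-0.028, 0, 0, 0, 0, 0, 1],
  [-0.028, 0, 0, 0, 0, 0, 1],
])

```text
t: 17.62
position: [613.6, -0.4, 266.5]
eef_rot: [-0.503, 0.554, -0.44, 0.497]
ft_force: [0.7, 0.7, 0.4]
opening: 0.084
```

```bash
python3 - <<'E'
from mv import *
apply([-.028,0,0,0,0,0])
st();s=vision.snapshot('wrist');st();save('w7',s['pixels']);s=vision.snapshot('scene');st();save('s4',cv2.resize(s['pixels'][130:400,330:530],None,fx=2.2,fy=2.2,interpolation=2))
E
```

```text
t 17.625 pos [ 6.1359e+02 -3.6000e-01  2.6650e+02] F [0.7  0.65 0.42] M [ 0.34 -0.27 -0.  ] op 0.084
 cmd-pos [-0.05 -0.    0.1 ] rot err deg [-0. -0.  0.] q [-0.073  0.489  1.236 -0.108  1.397 -0.176]
t 17.675 pos [ 6.1357e+02 -4.0000e-01  2.6649e+02] F [0.33 0.53 0.32] M [ 0.31 -0.28 -0.02] op 0.082
 cmd-pos [-0.03  0.03  0.11] rot err deg [ 0. -0.  0.] q [-0.073  0.489  1.236 -0.108  1.397 -0.176]
t 17.725 pos [ 6.1357e+02 -4.4000e-01  2.6652e+02] F [1.22 1.05 0.3 ] M [ 0.26 -0.28 -0.03] op 0.086
 cmd-pos [-0.03  0.08  0.08] rot err deg [ 0.   -0.01  0.01] q [-0.073  0.489  1.236 -0.108  1.397 -0.176]
```

View pics/w7.png

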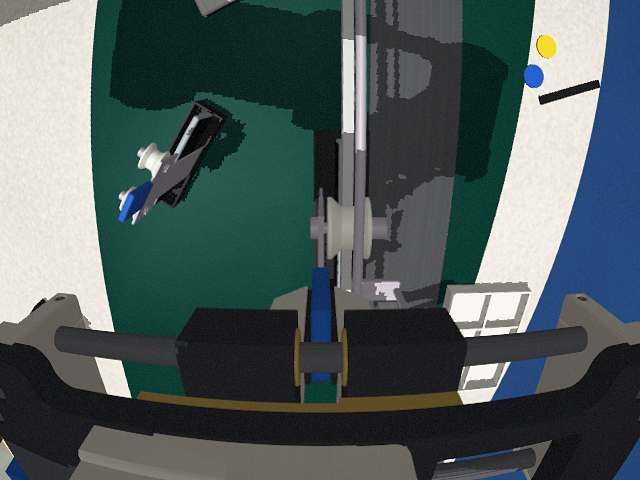

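View pics/s4.png

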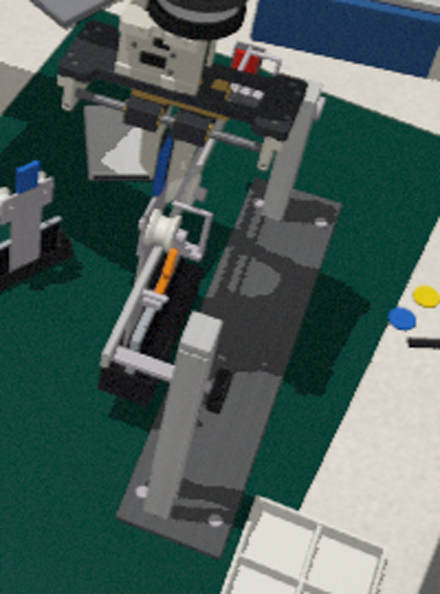

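Both rollers are past the orange pawl at (165,265) in the enlarged scene crop. They bear about 4 N and nothing is pushing along the rail, so I'm letting go.

carry_out([
  [0, 0, 0, 0, 0, 0, 0.3],
  [0, 0, 0, 0, 0, 0, 0.3],
  [0, 0, 0, 0, 0, 0, 0.3],
  [0, 0, 0, 0, 0, 0, 0.3],
  [0, 0, 0, 0, 0, 0, 0.3],
  [0, -0.04, 0, 0, 0, 0, 0.3],
  [0, -0.1, 0, 0, 0, 0, 0.3],
  [0, -0.16, 0, 0, 0, 0, 0.3],
])

```text
t: 18.73
position: [612.4, 8.3, 346.9]
eef_rot: [-0.503, 0.554, -0.44, 0.497]
ft_force: [1.5, -0.9, -0.7]
opening: 0.35
```

```bash
python3 - <<'E'
from mv import *
apply([0,-.16,0,0,0,0])
st();s=vision.snapshot('wrist');st();save('w8',s['pixels']);s=vision.snapshot('scene');np.save('s5.npy',s,allow_pickle=True);save('s5',cv2.resize(s['pixels'][130:400,330:530],None,fx=2.2,fy=2.2,interpolation=2));save('s5f',s['pixels'])
E
```

```text
t 18.725 pos [612.38   8.28 346.93] F [ 1.51 -0.9  -0.74] M [ 0.03 -0.11 -0.  ] op 0.350
 cmd-pos [ 0.12 -0.07 -0.79] rot err deg [0.02 0.   0.  ] q [-0.059  0.458  1.071 -0.107  1.593 -0.183]
t 18.775 pos [613.35   8.59 351.63] F [-1.36  0.13  3.38] M [ 0.04 -0.02  0.04] op 0.353
 cmd-pos [-0.86 -0.38 -5.5 ] rot err deg [-0.4  -0.02  0.08] q [-0.058  0.455  1.064 -0.106  1.596 -0.183]
```

View pics/s5.png

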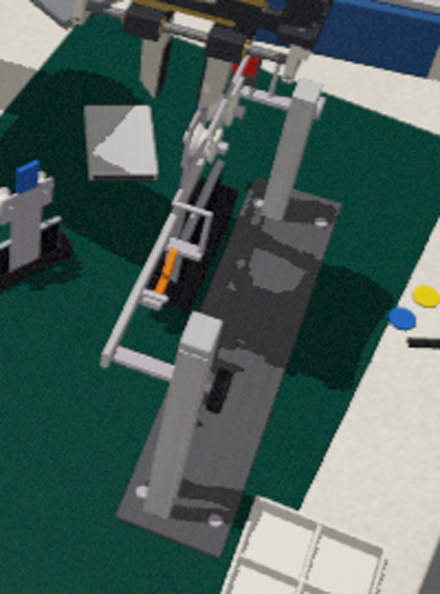

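View pics/w8.png

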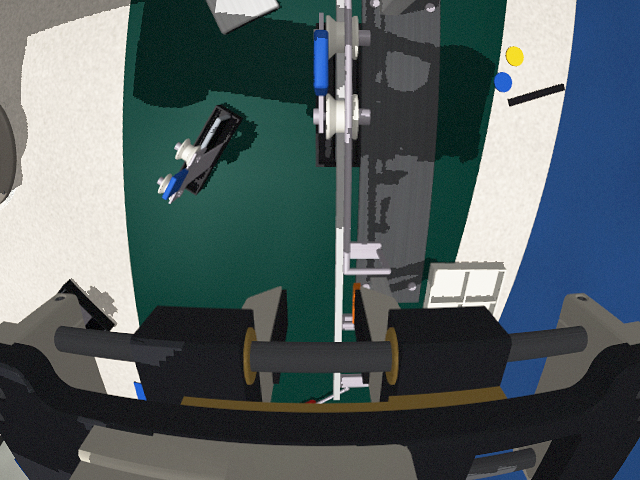

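It's rolling freely towards the stop on both rollers. I'll back away and let it settle.

carry_out([
  [0, -0.02, -0.02, 0, 0, 0, 0.3],
  [0, -0.04, -0.08, 0, 0, 0, 0.3],
  [0, -0.05, -0.15, 0, 0, 0, 0.3],
  [0.02, -0.05, -0.22, 0, 0, 0, 0.3],
  [0.04, -0.05, -0.26, 0, 0, 0, 0.3],
  [0.04, -0.05, -0.26, 0, 0, 0, 0.3],
  [0.04, -0.05, -0.26, 0, 0, 0, 0.3],
  [0.04, -0.05, -0.26, 0, 0, 0, 0.3],
])

```text
t: 19.82
position: [486.0, -24.2, 372.5]
eef_rot: [-0.503, 0.554, -0.44, 0.497]
ft_force: [-0.5, 0.0, -0.4]
opening: 0.349
```

carry_out([
  [0, 0, 0, 0, 0, 0, 0.3],
  [0, 0, 0, 0, 0, 0, 0.3],
  [0, 0, 0, 0, 0, 0, 0.3],
  [0, 0, 0, 0, 0, 0, 0.3],
  [0, 0, 0, 0, 0, 0, 0.3],
  [0, 0, 0, 0, 0, 0, 0.3],
  [0, 0, 0, 0, 0, 0, 0.3],
  [0, 0, 0, 0, 0, 0, 0.3],
])

```text
t: 20.82
position: [485.5, -24.4, 373.1]
eef_rot: [-0.503, 0.554, -0.44, 0.497]
ft_force: [0.1, 0.4, 0.2]
opening: 0.352
```

```bash
python3 - <<'E'
from mv import *
apply([.04,-.05,-.26,0,0,0]);st()
dy=np.array([-np.sin(np.radians(6.9)),np.cos(np.radians(6.9))])
for k in range(2):
    s=vision.snapshot('scene');W=cloud(s);im=s['pixels'].astype(int);b,g,r=im[...,0],im[...,1],im[...,2]
    m=(b>100)&(r<90)&(b>g+35)&(W[...,0]>560)&(W[...,0]<640)&(W[...,2]>170)&(W[...,2]<330)
    q=W[m];c=q.mean(0);print('tab',len(q),c,'s up-slope',-(c[:2]-[602.43,216.78])@dy, q.min(0),q.max(0))
    for _ in range(6): vision.snapshot('top')
t=vision.snapshot('top');save('t6',cv2.resize(t['pixels'][110:310,150:470],None,fx=2.4,fy=2.4,interpolation=2))
s=vision.snapshot('scene');save('s6',cv2.resize(s['pixels'][130:400,330:530],None,fx=2.2,fy=2.2,interpolation=2));save('s6f',s['pixels'])
old=np.load('scene1.npy',allow_pickle=True).item()
for nme in('drive_center','cleaner_center','driver_grip'): print(nme,search_frame(s,nme)[:1])
st()
E
```

```text
t 20.825 pos [485.5  -24.44 373.1 ] F [0.09 0.37 0.22] M [ 0.06 -0.08  0.02] op 0.352
 cmd-pos [-0.   -0.02  0.03] rot err deg [-0. -0.  0.] q [-0.143  0.191  1.383 -0.104  1.54  -0.262]
tab 114 [594.04720685 170.98229266 248.34308258] s up-slope 44.45892793471481 [588.8913375  157.6889904  220.50773134] [597.44878871 196.22889239 269.29479262]
tab 110 [593.92376765 170.91800145 248.531767  ] s up-slope 44.50792391591294 [589.84723316 158.83598868 219.29845805] [597.70928976 194.93488303 271.29609924]
drive_center [{'rect': [364.9, 175.4, 39.1, 35.4], 'p': 0.8}]
cleaner_center [{'rect': [230.5, 380.0, 32.5, 43.4], 'p': 0.89}]
driver_grip [{'rect': [268.0, 452.3, 68.0, 17.9], 'p': 0.76}]
t 21.775 pos [485.5  -24.44 373.08] F [-0.89  0.24  0.46] M [ 0.04 -0.09 -0.03] op 0.348
 cmd-pos [-0.01 -0.02  0.06] rot err deg [ 0. -0.  0.] q [-0.143  0.191  1.382 -0.104  1.54  -0.262]
```

View pics/s6.png

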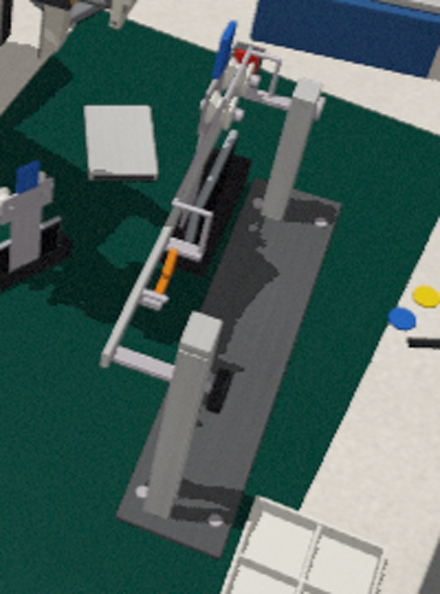

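View pics/t6.png

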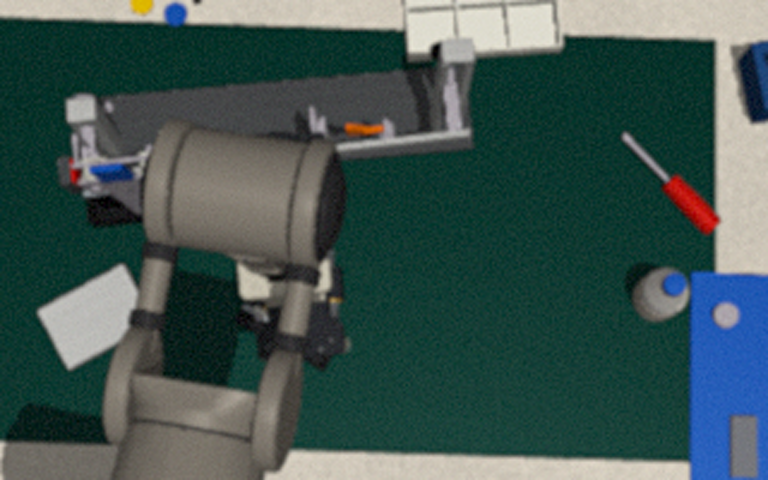

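```bash
python3 - <<'E'
from mv import *
s=vision.snapshot('wrist');save('w9',s['pixels'])
T=wcloud(s);o=manip.get_obs();W=R.from_quat(o['eef_rot'],scalar_first=True).apply(np.nan_to_num(T.reshape(-1,3),nan=1e4)).reshape(T.shape)+o['position']
im=s['pixels'].astype(int);b,g,r=im[...,0],im[...,1],im[...,2]
dy=np.array([-np.sin(np.radians(6.9)),np.cos(np.radians(6.9))])
for n,m in(('tab',(b>90)&(r<90)&(b>g+35)),('red',(r>110)&(g<60)&(b<70)),('orange',(r>170)&(g>70)&(g<170)&(b<80))):
    m=m&(W[...,0]>560)&(W[...,0]<680)&(W[...,2]>170)&(W[...,2]<330);q=W[m]
    if len(q):
        sy=-(q[:,:2]-[602.43,216.78])@dy; print(n,len(q),q.mean(0).round(1),'s',np.percentile(sy,[2,50,98]).round(1),'z',np.percentile(q[:,2],[2,98]))
E
```

```text
tab 127 [591.8 164.1 231.8] s [47.7 51.2 53.1] z [221.46401166 244.84788099]
red 15 [650.4 -58.4 207.2] s [271.  272.8 301.2] z [197.39795379 215.63185711]
orange 188 [652.5 -69.3 210.9] s [271.2 290.4 308.8] z [202.14791754 223.56925186]
```

View pics/w9.png

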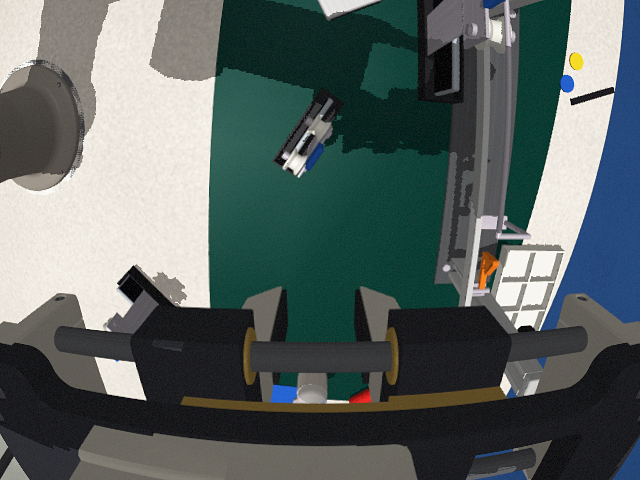

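```bash
python3 - <<'E'
from mv import *
manip.job_done();st()
E
```

```text
the job is handed in; nothing more can be done
the job is handed in; nothing more can be done
```

I took the largest carrier by its blue tab and set its rollers lightly (about 4 N by the wrist force reading) on the rail's open end. The rail came out at about 6.2° by depth image. I eased it down through both pawl clicks at roughly 4–9 N on the rail. I let go about 225 mm up-slope of the pivot, and it rolled to the stop by itself. The job is handed in at about 22 s, and I got no verdict.

What the last checks showed:
- **At rest:** two readings of the tab 0.35 s apart agreed to about 0.1 mm.
- **At the stop:** the tab's up-slope edge, seen from the wrist, puts the tab's middle about 36 mm up-slope; about 35.5 mm is expected at the stop. The average of the tab's visible points in the scene camera gave about 44.5 mm. I put that down to seeing only part of the tab, and trusted the wrist value.
- **Buffer contact:** I did not see the roller touching the red buffer close up; the wrist picture cut that part off.
- **Pawl:** the orange pawl was back where it started, with its nose up.
- **Arm:** it was clear of everything, with the force reading near zero.
- **Bystanders:** the drive and bottle were found where they started. The network's box for the screwdriver came out shorter this time, but the screwdriver looks unmoved in the top view.

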